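Close the twin-screw capping press evenly on a tube rack

ROBOT

A 6-joint arm with a two-finger parallel gripper is mounted at the origin on the work surface. World frame = base frame: x ahead of the robot, y to its left, z up, the work surface at z = 0. Lengths are in m, angles in rad, forces in N, time in s.
With the tool pointing down it reaches from about 0.35 to 0.775 m from the base axis. Payload 7.3 kg.
Tool frame: the origin (TCP) lies at the very end of the fingers, on their centre line; the grasp point (between the pads) lies 19 mm behind it (robot.hold_point_z is the distance from the TCP to the grasp point, in m); z points along the fingers, y is the direction in which the jaws open and shut (so a half turn about z gives the same grasp; the last joint's range is limited). The gripper opens to 92 mm and grips with 3 to 60 N. Pads are 19 mm wide; open, the fingers measure 130 mm over their backs; the gripper's body (75 mm by 190 mm) begins 47 mm behind the grasp point.
Start: joints at [1.148, 0.342, 1.524, -0, 1.275, -0.146], TCP at [0.143, 0.505, 0.227] pointing down, gripper open.
Joint ranges: [-2.53, 2.53], [-0.77, 2.02], [0.04, 2.7], [-1, 4.14], [0.28, 2.66], [-3.11, 3.11]. Speed limits (rad/s): [2.57, 2.57, 3.14, 3.14, 3.14, 3.14].

INTERFACE

Orientations are given as [roll, pitch, yaw] about the fixed x, y, z axes, in that order (R = Rz(yaw) Ry(pitch) Rx(roll)).
In Python, from cell import monitor, viewer, robot gives the robot as it stands.
- The arm moves only by the tool move_arm, never from a script. Its argument "deltas" is a list of rows, each an object of numbers: "x", "y", "z": the shift along the tool's x, y, z in m; "wx", "wy", "wz": the turn, a rotation vector about the tool's x, y, z in degrees; "hand": the opening, from 0 (shut) to 1 (fully open). In form: [{"x": .., "y": .., "z": .., "wx": .., "wy": .., "wz": .., "hand": ..}, ...]. A call has 1 to 8 rows; each row is the pose to reach, as a shift and turn from the pose commanded when the call began, along the tool's axes at that moment; what a row does not reach only later rows make up. A row lasts 1/8 s, in which the tool goes at most 62.5 mm and 10.7 degrees, less where a joint would pass 70% of its speed; a pose out of reach is approached as far as the arm can. A call with a gripper value outside its range is refused whole. The fingers move at their own pace and stop on an object; "grip_force" is the grip in N (left out, the last holds). Time passes only in rows, so rows that repeat a pose let the fingers close. It gives the time, the measured TCP pose, the force and the opening at its end, in the units of the state.
- monitor.observe(): the state, without advancing time (a new reading comes with each control period).
- viewer.read_camera(name): name is "side" or "top"; returns the picture (480x640x3 uint8, red, green, blue); there is no depth.
- viewer.camera_params(name): a dict with "camera_matrix" (3x3 intrinsics, pixels), "R" (3x3) and "t" (3): a world point X has camera coordinates R X + t. Camera axes: x right, y down, z forward; pixel columns grow to the right and rows downward; lengths in m; the calibration is good to about 2 mm. A picture is of the moment at which its call begins. camera_params takes no time and is no camera call.
- robot.hand_in(): hands the job in, once; it reports no verdict.
The state is a dict: "time": time; "qpos": joint angles; "qvel": joint speeds; "joint_efforts": joint torques, N m; "tool_pos": TCP position; "tool_rot": TCP orientation; "contact_force": force on the tool from outside, world axes, zero at the start; "torque": the same for the moment, N m; "opening": finger opening in m.
Only numpy, scipy, OpenCV 4.12 (cv2) and the standard library are available. Lean on these libraries where they do the work, as an engineer would, in place of code of your own. Each camera call takes 0.05 s, during which the arm holds its last target. There are 200 camera calls.

TASK

Close the capping press on the tube rack: turn its two knobs clockwise, alternately and in small steps, so that the crosshead comes down square, one end never more than 7 mm ahead of the other. Stop when the press plate bears firmly on the tube caps, that is when both knobs have become clearly stiffer to turn (about 0.4 N m instead of 0.25 N m) but well short of 0.5 N m, with the crosshead level to within 3 mm from end to end. Let go of the knobs and leave the rack and the things standing around the press where they are.

Things in the scene. Friction and masses are not known exactly. Their poses are not given: they have to be found in the camera images.
- press: the press, fixed to the bench: grey base plate 160 x 260 x 15 mm with two aluminium columns 36 mm square, 140 mm tall, standing 190 mm apart on its y axis (left one at +95 mm, right one at -95 mm). Origin: centre of the underside of the base plate; z up, y from the right column to the left column. Apart from the knobs nothing of it is higher than 140 mm
- knob_left_grip (a point): black round knurled knob, 42 mm diameter, 26 mm tall, axis vertical, turns in place at fixed height on top of the left (+y of the press) column; this point is on its axis, half-way up, 13 mm below its flat top and 23 mm above the column top. A steel line on its top shows its turn. Grip it at any yaw from above; nothing else is near it at its height.
- knob_right_grip (a point): black round knurled knob, 42 mm diameter, 26 mm tall, axis vertical, turns in place at fixed height on top of the right (-y of the press) column; this point is on its axis, half-way up, 13 mm below its flat top and 23 mm above the column top. A steel line on its top shows its turn. Grip it at any yaw from above; nothing else is near it at its height.
- knob_left (a joint): turn of the left knob (rad): grows clockwise seen from above; each radian lowers the left end of the crosshead by 3.8 mm (24 mm a turn). It stays where it is left. Starts at 0, stop at 8. Running free it takes 0.25 N m to turn, more once the press plate bears (see stem). With the hand at rest the 0.25 N m of friction can point either way: compare a reading with one taken in the same way while running free.
- knob_right (a joint): turn of the right knob (rad): grows clockwise seen from above; each radian lowers the right end of the crosshead by 3.8 mm (24 mm a turn). It stays where it is left. Starts at 0, stop at 8. Running free it takes 0.25 N m to turn, more once the press plate bears (see stem). With the hand at rest the 0.25 N m of friction can point either way: compare a reading with one taken in the same way while running free.
- crosshead: aluminium cross bar 40 x 164 x 16 mm between the columns, driven up and down at its two ends by the two screws; origin in its mid-height on the axis of the left screw (95 mm from its middle), 108 mm above the bench when knob_left reads 0; y axis towards the left column; square when its z axis is vertical. Wanted at the end: 50 to 120 N on the tube caps; above 160 N the tubes are crushed
- stem (a point): centre of the crosshead's top. Below hangs, on a stem, a sprung rubber-faced press plate 66 x 108 x 10 mm. The stem's set length differs each time and is not measured: with both knobs at 0 the gap from plate to caps is 4 to 11 mm, so feel the contact at the knobs. Past contact each radian on both knobs adds about 100 N, and each 10 N on the plate adds 0.02 N m to either knob's torque
- rack_top (a point): blue tube rack 85 x 127 mm with white tube caps, 47 mm tall, loose, standing on the base plate between the columns, long side along the press's y; this point is the centre of the caps' top. It is already in place
- jar: bystander, loose, leave alone: clear round jar with metal lid, 56 mm diameter, 75 mm tall; origin at the centre of its underside
- tip_box: bystander, loose, leave alone: blue box with clear lid, 72 x 102 x 56 mm; origin at the centre of its underside
- beaker: bystander, loose, leave alone: glass beaker, 60 mm diameter, 70 mm tall; origin at the centre of its underside
- vial: bystander, loose, leave alone: small vial 26 mm diameter, 50 mm tall; origin at the centre of its underside

How it is judged:
By the outcome, as a careful person would: the job done as asked, in the order asked, and still so for the second after the job is handed in, with the robot touching nothing.
It also fails if it takes over 72 s, if anything falls off the work surface, if the arm or the gripper's body presses on something with over 40 N, if the wrist force passes 120 N, or if a joint passes its speed limit or range.

## Working session

There is one attempt and no reset: what is moved stays moved. The work goes in short steps, Python scripts to look and compute and a tool call to move; the robot and the scene stay as the last step left them, time stands still between calls to the robot, and variables do not carry over. Pictures are saved under pics/ and viewed, about 8 in all and at most 12, crops included, and the job is handed in when it is done.

Besides the shell and the picture viewer there is one more tool, called after "Call:" as name([rows], argument=value, ...), one row to a line, values as JSON. move_arm: Moves the arm, as the interface text tells. Its arguments: {"type":"object","properties":{"deltas":{"type":"array","items":{"type":"object","properties":{"x":{"type":"number"},"y":{"type":"number"},"z":{"type":"number"},"wx":{"type":"number"},"wy":{"type":"number"},"wz":{"type":"number"},"hand":{"type":"number"}}}},"grip_force":{"type":"number"}},"required":["deltas"]}

```bash
mkdir -p pics
python3 - <<'E'
from cell import monitor, viewer, robot
import cv2,numpy as np
for n in("top","side"):
    cv2.imwrite(f"pics/{n}0.png",viewer.read_camera(n)[:,:,::-1])
    p=viewer.camera_params(n);np.savez(n+".npz",**p);print(n,np.round(p["camera_matrix"],1).tolist(),np.round(p["R"],3).tolist(),np.round(p["t"],3), 'C',-p["R"].T@p["t"])
print(monitor.observe(), robot.hold_point_z)
E
```

```text
top [[510.6, 0.0, 310.0], [0.0, 510.6, 238.2], [0.0, 0.0, 1.0]] [[-0.023, -1.0, 0.0], [-0.999, 0.023, -0.033], [0.033, -0.001, -0.999]] [0.068 0.586 1.019] C [0.55306458 0.05553555 1.03764345]
side [[563.6, 0.0, 320.5], [0.0, 563.6, 236.4], [0.0, 0.0, 1.0]] [[0.854, -0.52, 0.019], [-0.246, -0.434, -0.867], [0.459, 0.735, -0.499]] [-0.476  0.271  0.658] C [ 0.17036689 -0.61394891  0.57206146]
{'time': 0.1, 'qpos': array([ 1.14800851e+00,  3.42656080e-01,  1.52491945e+00,  2.37373777e-06,
        1.27539130e+00, -1.45978623e-01]), 'qvel': array([ 0.00154071, -0.00115763, -0.00140523, -0.00113025, -0.00043976,
       -0.00028072]), 'joint_efforts': array([ 8.45074501e-04, -4.32004845e+01, -2.44696194e+01,  7.18699931e-02,
        5.25336410e-02, -4.35420327e-05]), 'tool_pos': array([0.14329399, 0.50469233, 0.2261136 ]), 'tool_rot': array([-3.14023343e+00, -2.02133329e-04,  2.86478263e+00]), 'contact_force': array([-0.08276649,  0.18583899,  0.20815358]), 'torque': array([-0.03695326,  0.00687978, -0.01518815]), 'opening': 0.09182122562631666} 0.0188
```

View pics/top0.png

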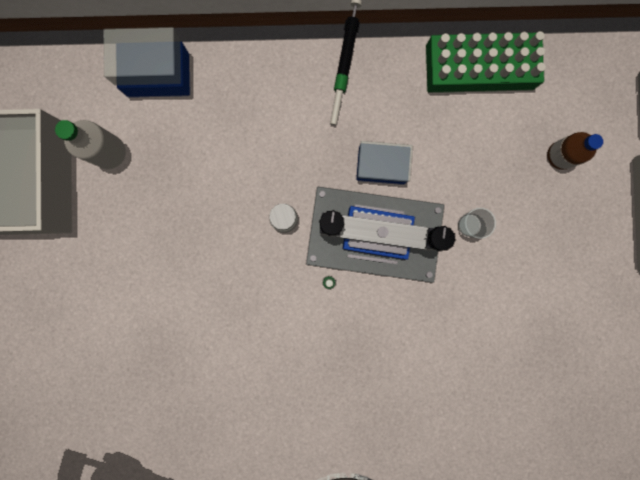

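View pics/side0.png

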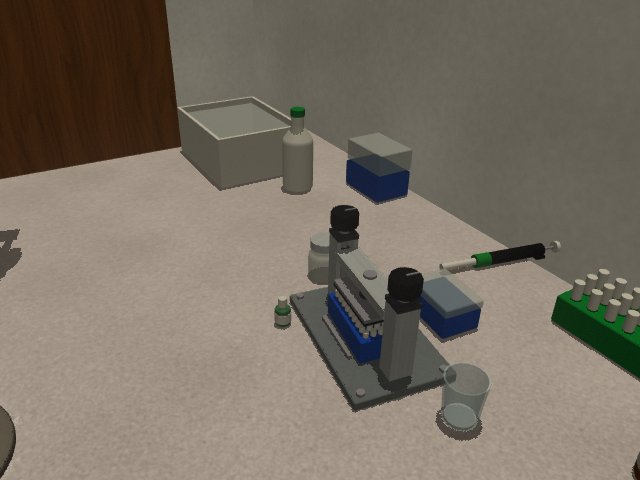

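The top view shows the left knob near (332,223) and the right near (441,238). In the side view they are near (344,218) and (405,284). Next I'll triangulate both.

```bash
cat > h.py <<'E'
import numpy as np,cv2
P={n:dict(np.load(n+".npz")) for n in("top","side")}
def blob(n,img,c,r=24,th=45):
    g=img.max(2); u,v=c; s=(g[v-r:v+r,u-r:u+r]<th).astype(np.uint8)
    k,l,st,ce=cv2.connectedComponentsWithStats(s); i=1+np.argmax(st[1:,4])
    return st[i,:4]+[u-r,v-r,0,0], st[i,:2]+[u-r,v-r]+(st[i,2:4]-1)/2
def ray(n,px):
    p=P[n];d=p["R"].T@np.linalg.solve(p["camera_matrix"],[*px,1]);return -p["R"].T@p["t"],d/np.linalg.norm(d)
def plane(n,px,z):
    c,d=ray(n,px);return c+d*(z-c[2])/d[2]
def tri(a,b):
    A=[];B=[]
    for n,px in(("top",a),("side",b)):
        c,d=ray(n,px);M=np.eye(3)-np.outer(d,d);A.append(M);B.append(M@c)
    return np.linalg.lstsq(np.vstack(A),np.hstack(B),rcond=None)[0]
E
python3 - <<'E'
from h import *
t=cv2.imread("pics/top0.png");s=cv2.imread("pics/side0.png")
for a,b in(((332,223),(344,218)),((441,238),(405,284))):
    for th in(40,55):
        x,ca=blob("top",t,a,20,th);y,cb=blob("side",s,b,24,th)
        print(th,x,ca,y,cb,tri(ca,cb).round(4),plane("top",ca,.166).round(4),plane("side",cb,.163).round(4))
o=cv2.hconcat([cv2.resize(t[190:290,300:470],None,fx=4,fy=4,interpolation=2)[:,:400*4//4*1+280]])
cv2.imwrite("pics/crop1.png",o)
E
```

```text
40 [320 211  24  25] [331.5 223. ] [330 205  29  37] [344. 223.] [0.6072 0.0171 0.1558] [0.607  0.0173 0.166 ] [0.5993 0.0063 0.163 ]
55 [319 210  26  33] [331.5 226. ] [330 205  29  37] [344. 223.] [0.6039 0.0161 0.1571] [0.6018 0.0175 0.166 ] [0.5993 0.0063 0.163 ]
40 [427 227  28  24] [440.5 238.5] [385 268  38  40] [403.5 287.5] [ 0.5756 -0.1693  0.1591] [ 0.5762 -0.1682  0.166 ] [ 0.5709 -0.1731  0.163 ]
55 [421 226  34  32] [437.5 241.5] [385 267  39  41] [404. 287.] [ 0.5737 -0.1666  0.1585] [ 0.5712 -0.1629  0.166 ] [ 0.5721 -0.1726  0.163 ]
```

View pics/crop1.png

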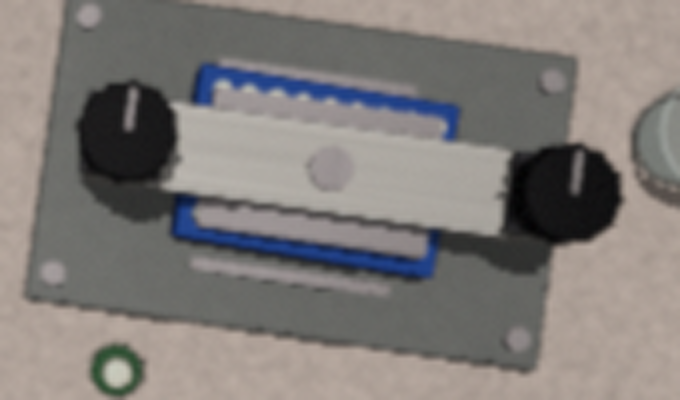

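The crop shows the left knob's disc centred at crop (129,131), which is pixel (331.9,222.5). The right is at (571,193), pixel (442.5,238). The pointer lines point roughly up in the image (+x).

Run:
```python
from h import *
L=plane("top",(331.9,222.5),.174);R=plane("top",(442.5,238),.174);print(L,R,np.linalg.norm(L-R))
d=L-R;print("press yaw",np.degrees(np.arctan2(-d[0],d[1])))
for n in (L,R): # reproject to side, z .176 and .163
    for z in(.176,.163,.15):
        p=P["side"];q=p["camera_matrix"]@(p["R"]@[n[0],n[1],z]+p["t"]);print(z,q[:2]/q[2])
yaw=2.86478;print("tool x",np.cos(yaw),np.sin(yaw))
for n in (L,R):
    D=n-[.14329,.50469,0]
    c,s=np.cos(yaw),np.sin(yaw); print("dx,dy tool",D[0]*c+D[1]*s, D[0]*s-D[1]*c)
# jar, beaker distance: 
print(plane("top",(283,217),.075),plane("top",(385,162),.056),plane("top",(471,226),.07))
```

```text
[0.6072899  0.01699591 0.174     ] [ 0.57674778 -0.16951187  0.174     ] 0.1889919936290372
press yaw -9.300088154909668
0.176 [344.8546878 211.3877365]
0.163 [344.51512836 218.88507959]
0.15 [344.18060201 226.27129402]
0.176 [406.31494881 276.25317679]
0.163 [405.3482709  284.74374371]
0.15 [404.39891325 293.08218261]
tool x -0.9619313962416399 0.27329103337762306
dx,dy tool -0.57961849136189 -0.34232124206233716
dx,dy tool -0.6012099763099029 -0.5300758197258865
[0.62601741 0.10467066 0.075     ] [ 0.72946144 -0.09374039  0.056     ] [ 0.60114015 -0.25140633  0.07      ]
```

Call:
move_arm([
  {"x":-0.5796,"y":-0.3423,"hand":1},
  {"x":-0.5796,"y":-0.3423},
  {"x":-0.5796,"y":-0.3423},
  {"x":-0.5796,"y":-0.3423},
  {"x":-0.5796,"y":-0.3423},
  {"x":-0.5796,"y":-0.3423},
  {"x":-0.5796,"y":-0.3423},
  {"x":-0.5796,"y":-0.3423},
], grip_force=40)

```text
schema error: expected keys x, y, z, wx, wy, wz, hand
```

Call:
move_arm([
  {"x":-0.5796,"y":-0.3423,"z":0,"wx":0,"wy":0,"wz":0,"hand":1},
  {"x":-0.5796,"y":-0.3423,"z":0,"wx":0,"wy":0,"wz":0,"hand":1},
  {"x":-0.5796,"y":-0.3423,"z":0,"wx":0,"wy":0,"wz":0,"hand":1},
  {"x":-0.5796,"y":-0.3423,"z":0,"wx":0,"wy":0,"wz":0,"hand":1},
  {"x":-0.5796,"y":-0.3423,"z":0,"wx":0,"wy":0,"wz":0,"hand":1},
  {"x":-0.5796,"y":-0.3423,"z":0,"wx":0,"wy":0,"wz":0,"hand":1},
  {"x":-0.5796,"y":-0.3423,"z":0,"wx":0,"wy":0,"wz":0,"hand":1},
  {"x":-0.5796,"y":-0.3423,"z":0,"wx":0,"wy":0,"wz":0,"hand":1},
], grip_force=40)

```text
time: 1.1
tool_pos: [0.4891, 0.1411, 0.2265]
tool_rot: [3.141, -0.0, 2.865]
contact_force: [1.2, 0.6, -0.2]
opening: 0.0919
```

Call:
move_arm([
  {"x":-0.1476,"y":-0.0871,"z":0,"wx":0,"wy":0,"wz":0,"hand":1},
  {"x":-0.1476,"y":-0.0871,"z":0,"wx":0,"wy":0,"wz":0,"hand":1},
  {"x":-0.1476,"y":-0.0871,"z":0,"wx":0,"wy":0,"wz":0,"hand":1},
  {"x":-0.1476,"y":-0.0871,"z":0,"wx":0,"wy":0,"wz":0,"hand":1},
  {"x":-0.1476,"y":-0.0871,"z":0,"wx":0,"wy":0,"wz":0,"hand":1},
])

```text
time: 1.72
tool_pos: [0.6056, 0.0192, 0.2261]
tool_rot: [3.141, -0.002, 2.865]
contact_force: [0.1, -0.3, -0.4]
opening: 0.0917
```

Run:
```python
from cell import monitor, viewer
import cv2,numpy as np
o=monitor.observe();print(o["qpos"].round(3),o["tool_pos"].round(4),o["tool_rot"].round(4),o["torque"].round(3))
i=viewer.read_camera("side")[:,:,::-1]
cv2.imwrite("pics/s2.png",cv2.resize(i[120:320,260:460],None,fx=3,fy=3))
```

```text
[-9.500e-02  4.940e-01  1.286e+00  1.000e-03  1.363e+00 -1.389e+00] [0.6056 0.0192 0.2261] [ 3.1414e+00 -1.8000e-03  2.8647e+00] [-0.024 -0.008 -0.034]
```

View pics/s2.png

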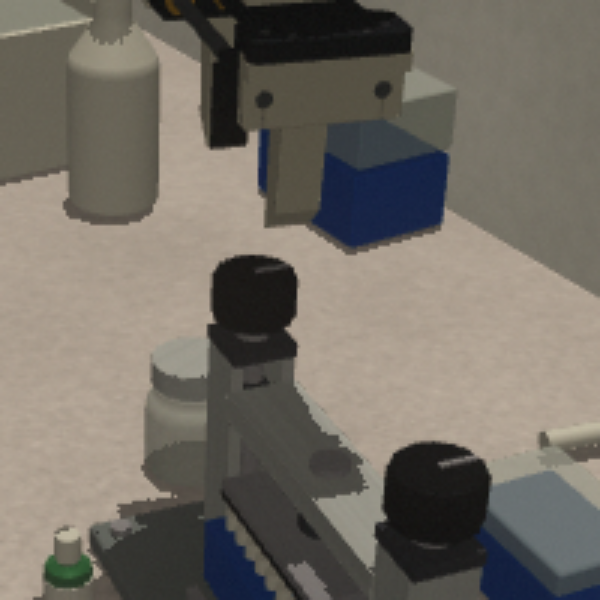

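The gripper hangs over the left knob (knob at crop (255,295)), and the knob heights agree with the calibration. Descending.

Call:
move_arm([
  {"x":0,"y":0,"z":0.045,"wx":0,"wy":0,"wz":0,"hand":1},
  {"x":0,"y":0,"z":0.079,"wx":0,"wy":0,"wz":0,"hand":1},
  {"x":0,"y":0,"z":0.079,"wx":0,"wy":0,"wz":0,"hand":1},
])

```text
time: 2.15
tool_pos: [0.604, 0.0201, 0.1457]
tool_rot: [-3.141, -0.006, 2.866]
contact_force: [0.5, -0.0, 0.2]
opening: 0.0917
```

Call:
move_arm([
  {"x":-0.004,"y":-0.002,"z":-0.001,"wx":0,"wy":0,"wz":0,"hand":1},
  {"x":-0.004,"y":-0.002,"z":-0.001,"wx":0,"wy":0,"wz":0,"hand":0.55},
])

```text
time: 2.4
tool_pos: [0.6109, 0.0156, 0.1509]
tool_rot: [3.141, 0.004, 2.865]
contact_force: [-0.9, 0.8, -0.4]
opening: 0.0859
```

Call:
move_arm([
  {"x":0,"y":0,"z":0,"wx":0,"wy":0,"wz":0,"hand":0.52},
  {"x":0,"y":0,"z":0,"wx":0,"wy":0,"wz":0,"hand":0.52},
])

```text
time: 2.65
tool_pos: [0.6097, 0.0156, 0.1492]
tool_rot: [3.141, 0.001, 2.865]
contact_force: [-0.1, -0.5, -0.3]
opening: 0.0666
```

```bash
cat > st.py <<'E'
from cell import monitor
import numpy as np
o=monitor.observe();print(o["time"],o["qpos"].round(3),o["tool_pos"].round(4),o["tool_rot"].round(4),o["contact_force"].round(2),o["torque"].round(3),o["joint_efforts"][5].round(3),np.abs(o["qvel"]).max().round(3))
E
python3 st.py
```

```text
2.65 [-0.1    0.562  1.389  0.     1.19  -1.394] [0.6097 0.0156 0.1492] [3.1414e+00 8.0000e-04 2.8647e+00] [-0.12 -0.49 -0.29] [ 0.068 -0.017  0.035] 0.0 0.006
```

Call:
move_arm([
  {"x":0.0027,"y":0.0007,"z":0.002,"wx":0,"wy":0,"wz":0,"hand":0.52},
  {"x":0.0027,"y":0.0007,"z":0.002,"wx":0,"wy":0,"wz":0,"hand":0},
  {"x":0.0027,"y":0.0007,"z":0.002,"wx":0,"wy":0,"wz":0,"hand":0},
  {"x":0.0027,"y":0.0007,"z":0.002,"wx":0,"wy":0,"wz":0,"hand":0},
])

```text
time: 3.15
tool_pos: [0.6073, 0.0189, 0.1465]
tool_rot: [3.139, -0.0, 2.865]
contact_force: [0.4, 5.6, -0.6]
opening: 0.0412
```

```bash
python3 st.py
```

```text
3.15 [-0.096  0.56   1.399  0.003  1.182 -1.392] [0.6073 0.0189 0.1465] [ 3.1389e+00 -5.0000e-04  2.8652e+00] [ 0.37  5.63 -0.65] [ 0.887 -0.201 -0.063] -0.064 0.001
```

Call:
move_arm([
  {"x":0,"y":0.002,"z":0,"wx":0,"wy":0,"wz":10,"hand":0},
  {"x":0,"y":0.002,"z":0,"wx":0,"wy":0,"wz":20,"hand":0},
  {"x":0,"y":0.002,"z":0,"wx":0,"wy":0,"wz":30,"hand":0},
  {"x":0,"y":0.002,"z":0,"wx":0,"wy":0,"wz":40,"hand":0},
  {"x":0,"y":0.002,"z":0,"wx":0,"wy":0,"wz":50,"hand":0},
])

```text
time: 3.78
tool_pos: [0.6075, 0.019, 0.1465]
tool_rot: [-3.141, -0.0, 1.987]
contact_force: [-1.1, 0.1, -0.9]
opening: 0.041
```

```bash
python3 st.py
```

```text
3.775 [-0.095  0.561  1.398 -0.     1.183 -0.511] [0.6075 0.019  0.1465] [-3.1409e+00 -3.0000e-04  1.9869e+00] [-1.1   0.09 -0.91] [-0.081  0.104  0.257] -1.611 1.384
```

Call:
move_arm([
  {"x":0,"y":0,"z":0,"wx":0,"wy":0,"wz":0,"hand":0.65},
  {"x":0,"y":0,"z":-0.04,"wx":0,"wy":0,"wz":0,"hand":0.65},
  {"x":-0.04,"y":-0.026,"z":-0.042,"wx":0,"wy":0,"wz":-10,"hand":0.65},
  {"x":-0.0955,"y":-0.0622,"z":-0.042,"wx":0,"wy":0,"wz":-20,"hand":0.65},
  {"x":-0.14,"y":-0.091,"z":-0.042,"wx":0,"wy":0,"wz":-30,"hand":0.65},
  {"x":-0.1591,"y":-0.1037,"z":-0.042,"wx":0,"wy":0,"wz":-40,"hand":0.65},
  {"x":-0.1591,"y":-0.1037,"z":-0.042,"wx":0,"wy":0,"wz":-50,"hand":0.65},
  {"x":-0.1591,"y":-0.1037,"z":-0.03,"wx":0,"wy":0,"wz":-50,"hand":0.65},
])

```text
time: 4.78
tool_pos: [0.5787, -0.1692, 0.1771]
tool_rot: [-3.141, 0.002, 2.865]
contact_force: [0.3, -0.1, -0.5]
opening: 0.0594
```

```bash
python3 st.py
```

```text
4.775 [-0.412  0.523  1.375  0.     1.241 -1.706] [ 0.5787 -0.1692  0.1771] [-3.1414e+00  2.3000e-03  2.8655e+00] [ 0.28 -0.06 -0.53] [ 0.018  0.045 -0.012] -1.044 0.234
```

Call:
move_arm([
  {"x":0.001,"y":0,"z":0.0306,"wx":0,"wy":0,"wz":0,"hand":0.65},
  {"x":0.001,"y":0,"z":0.0306,"wx":0,"wy":0,"wz":0,"hand":0.65},
  {"x":0.001,"y":0,"z":0.0306,"wx":0,"wy":0,"wz":0,"hand":0},
  {"x":0.001,"y":0,"z":0.0306,"wx":0,"wy":0,"wz":0,"hand":0},
  {"x":0.001,"y":0,"z":0.0306,"wx":0,"wy":0,"wz":0,"hand":0},
])

```text
time: 5.4
tool_pos: [0.5777, -0.1689, 0.1473]
tool_rot: [-3.141, 0.002, 2.865]
contact_force: [-0.0, -2.3, 2.7]
opening: 0.0412
```

```bash
python3 st.py
```

```text
5.4 [-4.110e-01  5.490e-01  1.418e+00 -1.000e-03  1.172e+00 -1.705e+00] [ 0.5777 -0.1689  0.1473] [-3.1407e+00  2.2000e-03  2.8646e+00] [-0.02 -2.29  2.68] [-0.303  0.005  0.028] 0.046 0.004
```

Call:
move_arm([
  {"x":0,"y":-0.001,"z":0,"wx":0,"wy":0,"wz":10,"hand":0},
  {"x":0,"y":-0.001,"z":0,"wx":0,"wy":0,"wz":20,"hand":0},
  {"x":0,"y":-0.001,"z":0,"wx":0,"wy":0,"wz":30,"hand":0},
  {"x":0,"y":-0.001,"z":0,"wx":0,"wy":0,"wz":40,"hand":0},
  {"x":0,"y":-0.001,"z":0,"wx":0,"wy":0,"wz":50,"hand":0},
])

```text
time: 6.02
tool_pos: [0.577, -0.1698, 0.1472]
tool_rot: [3.141, 0.002, 1.987]
contact_force: [-2.6, -1.8, 3.6]
opening: 0.0412
```

```bash
python3 st.py
```

```text
6.025 [-4.130e-01  5.490e-01  1.419e+00 -1.000e-03  1.173e+00 -8.290e-01] [ 0.577  -0.1698  0.1472] [3.1413e+00 1.6000e-03 1.9867e+00] [-2.56 -1.77  3.63] [-0.365  0.403  0.235] -1.605 1.385
```

Call:
move_arm([
  {"x":0,"y":0,"z":0,"wx":0,"wy":0,"wz":0,"hand":0.65},
  {"x":0,"y":0,"z":-0.04,"wx":0,"wy":0,"wz":0,"hand":0.65},
  {"x":0.04,"y":0.026,"z":-0.042,"wx":0,"wy":0,"wz":-10,"hand":0.65},
  {"x":0.0955,"y":0.0622,"z":-0.042,"wx":0,"wy":0,"wz":-20,"hand":0.65},
  {"x":0.14,"y":0.091,"z":-0.042,"wx":0,"wy":0,"wz":-30,"hand":0.65},
  {"x":0.16,"y":0.104,"z":-0.042,"wx":0,"wy":0,"wz":-40,"hand":0.65},
  {"x":0.16,"y":0.104,"z":-0.042,"wx":0,"wy":0,"wz":-50,"hand":0.65},
  {"x":0.16,"y":0.104,"z":-0.03,"wx":0,"wy":0,"wz":-50,"hand":0.65},
])

```text
time: 7.02
tool_pos: [0.607, 0.0199, 0.1765]
tool_rot: [3.141, 0.002, 2.867]
contact_force: [-0.0, -0.8, 0.3]
opening: 0.0596
```

```bash
python3 st.py
```

```text
7.025 [-0.094  0.532  1.362  0.     1.245 -1.39 ] [0.607  0.0199 0.1765] [3.1408e+00 2.1000e-03 2.8670e+00] [-0.04 -0.8   0.34] [-0.008  0.008  0.033] -1.029 0.232
```

Call:
move_arm([
  {"x":0,"y":-0.001,"z":0.03,"wx":0,"wy":0,"wz":0,"hand":0.65},
  {"x":0,"y":-0.001,"z":0.03,"wx":0,"wy":0,"wz":0,"hand":0.65},
  {"x":0,"y":-0.001,"z":0.03,"wx":0,"wy":0,"wz":0,"hand":0},
  {"x":0,"y":-0.001,"z":0.03,"wx":0,"wy":0,"wz":0,"hand":0},
  {"x":0,"y":-0.001,"z":0.03,"wx":0,"wy":0,"wz":0,"hand":0},
])

```text
time: 7.65
tool_pos: [0.607, 0.0189, 0.1473]
tool_rot: [3.14, 0.002, 2.864]
contact_force: [2.6, 3.6, 2.3]
opening: 0.0413
```

Call:
move_arm([
  {"x":0,"y":0,"z":0,"wx":0,"wy":0,"wz":10,"hand":0},
  {"x":0,"y":0,"z":0,"wx":0,"wy":0,"wz":20,"hand":0},
  {"x":0,"y":0,"z":0,"wx":0,"wy":0,"wz":30,"hand":0},
  {"x":0,"y":0,"z":0,"wx":0,"wy":0,"wz":40,"hand":0},
  {"x":0,"y":0,"z":0,"wx":0,"wy":0,"wz":50,"hand":0},
])

```text
time: 8.28
tool_pos: [0.6073, 0.0193, 0.1473]
tool_rot: [3.138, 0.0, 1.987]
contact_force: [3.5, 4.8, 0.9]
opening: 0.0412
```

```bash
python3 st.py
```

```text
8.275 [-0.095  0.558  1.402  0.002  1.178 -0.512] [0.6073 0.0193 0.1473] [3.1379e+00 4.0000e-04 1.9872e+00] [3.48 4.76 0.93] [ 0.584 -0.312  0.172] -1.608 1.383
```

Call:
move_arm([
  {"x":0,"y":0,"z":0,"wx":0,"wy":0,"wz":0,"hand":0.65},
  {"x":0,"y":0,"z":-0.04,"wx":0,"wy":0,"wz":0,"hand":0.65},
  {"x":-0.04,"y":-0.026,"z":-0.042,"wx":0,"wy":0,"wz":-10,"hand":0.65},
  {"x":-0.0955,"y":-0.0622,"z":-0.042,"wx":0,"wy":0,"wz":-20,"hand":0.65},
  {"x":-0.14,"y":-0.091,"z":-0.042,"wx":0,"wy":0,"wz":-30,"hand":0.65},
  {"x":-0.16,"y":-0.104,"z":-0.042,"wx":0,"wy":0,"wz":-40,"hand":0.65},
  {"x":-0.16,"y":-0.104,"z":-0.042,"wx":0,"wy":0,"wz":-50,"hand":0.65},
  {"x":-0.16,"y":-0.104,"z":-0.03,"wx":0,"wy":0,"wz":-50,"hand":0.65},
])

```text
time: 9.28
tool_pos: [0.5769, -0.1711, 0.1767]
tool_rot: [-3.141, 0.002, 2.864]
contact_force: [-0.9, -0.1, 0.1]
opening: 0.0598
```

Call:
move_arm([
  {"x":0,"y":0.002,"z":0.03,"wx":0,"wy":0,"wz":0,"hand":0.65},
  {"x":0,"y":0.002,"z":0.03,"wx":0,"wy":0,"wz":0,"hand":0.65},
  {"x":0,"y":0.002,"z":0.03,"wx":0,"wy":0,"wz":0,"hand":0},
  {"x":0,"y":0.002,"z":0.03,"wx":0,"wy":0,"wz":0,"hand":0},
  {"x":0,"y":0.002,"z":0.03,"wx":0,"wy":0,"wz":0,"hand":0},
])

```text
time: 9.9
tool_pos: [0.5777, -0.1689, 0.1472]
tool_rot: [-3.141, 0.002, 2.865]
contact_force: [0.1, -1.8, 2.8]
opening: 0.041
```

Call:
move_arm([
  {"x":0,"y":0,"z":0,"wx":0,"wy":0,"wz":10,"hand":0},
  {"x":0,"y":0,"z":0,"wx":0,"wy":0,"wz":20,"hand":0},
  {"x":0,"y":0,"z":0,"wx":0,"wy":0,"wz":30,"hand":0},
  {"x":0,"y":0,"z":0,"wx":0,"wy":0,"wz":40,"hand":0},
  {"x":0,"y":0,"z":0,"wx":0,"wy":0,"wz":50,"hand":0},
])

```text
time: 10.52
tool_pos: [0.577, -0.1697, 0.1472]
tool_rot: [-3.141, 0.003, 1.986]
contact_force: [-4.0, -5.0, 4.7]
opening: 0.0415
```

```bash
cat > rest.py <<'E'
from cell import monitor,viewer
import numpy as np
T=[];E=[]
for i in range(6):
    o=monitor.observe();T.append(o["torque"][2]);E.append(o["joint_efforts"][5])
    if i<5: viewer.read_camera("top")
print(o["time"],o["qpos"][5].round(3),o["tool_pos"].round(4),o["tool_rot"][2].round(4),o["contact_force"].round(1));print("Tz",np.round(T,3),"mean of 2..",np.mean(T[2:]).round(3));print(np.round(E,3))
E
python3 rest.py
```

```text
10.775 -0.832 [ 0.577  -0.1697  0.1472] 1.991 [-3.  -4.7  3.8]
Tz [ 0.23  -0.155 -0.283 -0.212 -0.265 -0.292] mean of 2.. -0.263
[-1.602 -0.372  0.946  0.111 -0.178 -0.248]
```

Call:
move_arm([
  {"x":0,"y":0,"z":0,"wx":0,"wy":0,"wz":0,"hand":0.65},
  {"x":0,"y":0,"z":-0.04,"wx":0,"wy":0,"wz":0,"hand":0.65},
  {"x":0.04,"y":0.026,"z":-0.042,"wx":0,"wy":0,"wz":-10,"hand":0.65},
  {"x":0.0955,"y":0.0622,"z":-0.042,"wx":0,"wy":0,"wz":-20,"hand":0.65},
  {"x":0.14,"y":0.091,"z":-0.042,"wx":0,"wy":0,"wz":-30,"hand":0.65},
  {"x":0.16,"y":0.104,"z":-0.042,"wx":0,"wy":0,"wz":-40,"hand":0.65},
  {"x":0.16,"y":0.104,"z":-0.042,"wx":0,"wy":0,"wz":-50,"hand":0.65},
  {"x":0.16,"y":0.104,"z":-0.03,"wx":0,"wy":0,"wz":-50,"hand":0.65},
])

```text
time: 11.78
tool_pos: [0.6073, 0.0209, 0.1766]
tool_rot: [3.141, 0.002, 2.864]
contact_force: [-0.3, -0.2, -1.3]
opening: 0.0598
```

Call:
move_arm([
  {"x":0.0005,"y":-0.0015,"z":0.03,"wx":0,"wy":0,"wz":0,"hand":0.65},
  {"x":0.0005,"y":-0.0015,"z":0.03,"wx":0,"wy":0,"wz":0,"hand":0.65},
  {"x":0.0005,"y":-0.0015,"z":0.03,"wx":0,"wy":0,"wz":0,"hand":0},
  {"x":0.0005,"y":-0.0015,"z":0.03,"wx":0,"wy":0,"wz":0,"hand":0},
  {"x":0.0005,"y":-0.0015,"z":0.03,"wx":0,"wy":0,"wz":0,"hand":0},
])

```text
time: 12.4
tool_pos: [0.6065, 0.0192, 0.1472]
tool_rot: [3.141, 0.002, 2.864]
contact_force: [0.6, 0.8, 1.8]
opening: 0.0413
```

Call:
move_arm([
  {"x":0,"y":0,"z":0,"wx":0,"wy":0,"wz":10,"hand":0},
  {"x":0,"y":0,"z":0,"wx":0,"wy":0,"wz":20,"hand":0},
  {"x":0,"y":0,"z":0,"wx":0,"wy":0,"wz":27,"hand":0},
  {"x":0,"y":0,"z":0,"wx":0,"wy":0,"wz":30,"hand":0},
  {"x":0,"y":0,"z":0,"wx":0,"wy":0,"wz":32,"hand":0},
  {"x":0,"y":0,"z":0,"wx":0,"wy":0,"wz":33,"hand":0},
  {"x":0,"y":0,"z":0,"wx":0,"wy":0,"wz":34,"hand":0},
  {"x":0,"y":0,"z":0,"wx":0,"wy":0,"wz":35,"hand":0},
])

```text
time: 13.4
tool_pos: [0.6069, 0.0196, 0.1472]
tool_rot: [3.138, 0.001, 2.254]
contact_force: [3.5, 4.8, 3.5]
opening: 0.0414
```

```bash
python3 rest.py
```

```text
13.65 -0.778 [0.6069 0.0196 0.1472] 2.254 [3.2 4.6 4. ]
Tz [0.199 0.217 0.116 0.084 0.162 0.044] mean of 2.. 0.102
[0.05  0.159 0.233 0.126 0.1   0.097]
```

Call:
move_arm([
  {"x":0,"y":0,"z":0,"wx":0,"wy":0,"wz":0,"hand":0.65},
  {"x":0,"y":0,"z":-0.04,"wx":0,"wy":0,"wz":0,"hand":0.65},
  {"x":-0.032,"y":-0.0355,"z":-0.042,"wx":0,"wy":0,"wz":-9,"hand":0.65},
  {"x":-0.0765,"y":-0.085,"z":-0.042,"wx":0,"wy":0,"wz":-18,"hand":0.65},
  {"x":-0.112,"y":-0.1245,"z":-0.042,"wx":0,"wy":0,"wz":-27,"hand":0.65},
  {"x":-0.1277,"y":-0.142,"z":-0.042,"wx":0,"wy":0,"wz":-35,"hand":0.65},
  {"x":-0.1277,"y":-0.142,"z":-0.042,"wx":0,"wy":0,"wz":-35,"hand":0.65},
  {"x":-0.1277,"y":-0.142,"z":-0.03,"wx":0,"wy":0,"wz":-35,"hand":0.65},
])

```text
time: 14.65
tool_pos: [0.5766, -0.1693, 0.1763]
tool_rot: [3.142, 0.001, 2.863]
contact_force: [0.5, 0.5, 0.3]
opening: 0.0599
```

Call:
move_arm([
  {"x":-0.0005,"y":0,"z":0.03,"wx":0,"wy":0,"wz":0,"hand":0.65},
  {"x":-0.0005,"y":0,"z":0.03,"wx":0,"wy":0,"wz":0,"hand":0.65},
  {"x":-0.0005,"y":0,"z":0.03,"wx":0,"wy":0,"wz":0,"hand":0},
  {"x":-0.0005,"y":0,"z":0.03,"wx":0,"wy":0,"wz":0,"hand":0},
  {"x":-0.0005,"y":0,"z":0.03,"wx":0,"wy":0,"wz":0,"hand":0},
])

```text
time: 15.28
tool_pos: [0.5776, -0.169, 0.1472]
tool_rot: [3.14, 0.002, 2.865]
contact_force: [1.8, 5.3, 1.8]
opening: 0.0416
```

Call:
move_arm([
  {"x":0,"y":0,"z":0,"wx":0,"wy":0,"wz":5,"hand":0},
  {"x":0,"y":0,"z":0,"wx":0,"wy":0,"wz":10,"hand":0},
])

```text
time: 15.52
tool_pos: [0.5775, -0.1692, 0.1472]
tool_rot: [3.14, 0.002, 2.688]
contact_force: [2.3, 4.1, 2.5]
opening: 0.041
```

```bash
python3 st.py
```

```text
15.525 [-4.130e-01  5.490e-01  1.418e+00  1.000e-03  1.172e+00 -1.531e+00] [ 0.5775 -0.1692  0.1472] [3.1402e+00 1.9000e-03 2.6881e+00] [2.3  4.05 2.47] [ 0.645 -0.224  0.198] -0.705 0.693
```

Call:
move_arm([
  {"x":0,"y":0,"z":0,"wx":0,"wy":0,"wz":6,"hand":0},
])

```text
time: 15.65
tool_pos: [0.5775, -0.1693, 0.1472]
tool_rot: [3.14, 0.002, 2.583]
contact_force: [1.2, 3.3, 2.3]
opening: 0.0411
```

```bash
python3 st.py
```

```text
15.65 [-4.130e-01  5.490e-01  1.418e+00  1.000e-03  1.172e+00 -1.426e+00] [ 0.5775 -0.1693  0.1472] [3.1403e+00 1.7000e-03 2.5830e+00] [1.24 3.34 2.32] [ 0.457 -0.148  0.239] -0.954 0.837
```

Call:
move_arm([
  {"x":0,"y":0,"z":0,"wx":0,"wy":0,"wz":6,"hand":0},
])

```text
time: 15.78
tool_pos: [0.5774, -0.1694, 0.1472]
tool_rot: [3.14, 0.002, 2.478]
contact_force: [0.8, 3.1, 2.9]
opening: 0.0415
```

```bash
python3 st.py
```

```text
15.775 [-4.130e-01  5.490e-01  1.419e+00  1.000e-03  1.172e+00 -1.321e+00] [ 0.5774 -0.1694  0.1472] [3.1403e+00 1.5000e-03 2.4780e+00] [0.83 3.13 2.91] [ 0.467 -0.031  0.261] -0.88 0.831
```

Call:
move_arm([
  {"x":0,"y":0,"z":0,"wx":0,"wy":0,"wz":6,"hand":0},
])

```text
time: 15.9
tool_pos: [0.5773, -0.1695, 0.1472]
tool_rot: [3.14, 0.001, 2.373]
contact_force: [0.2, 3.1, 3.9]
opening: 0.0412
```

```bash
python3 st.py
```

```text
15.9 [-4.130e-01  5.490e-01  1.419e+00  1.000e-03  1.173e+00 -1.216e+00] [ 0.5773 -0.1695  0.1472] [3.1404e+00 1.4000e-03 2.3734e+00] [0.19 3.13 3.9 ] [ 0.412 -0.016  0.233] -0.877 0.831
```

Call:
move_arm([
  {"x":0,"y":0,"z":0,"wx":0,"wy":0,"wz":6,"hand":0},
])

```text
time: 16.02
tool_pos: [0.5772, -0.1696, 0.1472]
tool_rot: [3.14, 0.001, 2.269]
contact_force: [-0.2, 2.8, 3.1]
opening: 0.0413
```

```bash
python3 st.py
```

```text
16.025 [-4.130e-01  5.490e-01  1.419e+00  1.000e-03  1.173e+00 -1.111e+00] [ 0.5772 -0.1696  0.1472] [3.1405e+00 1.2000e-03 2.2685e+00] [-0.24  2.78  3.14] [0.304 0.012 0.22 ] -0.877 0.831
```

Call:
move_arm([
  {"x":0,"y":0,"z":0,"wx":0,"wy":0,"wz":0,"hand":0.65},
  {"x":0,"y":0,"z":-0.04,"wx":0,"wy":0,"wz":0,"hand":0.65},
  {"x":0.0315,"y":0.036,"z":-0.042,"wx":0,"wy":0,"wz":-9,"hand":0.65},
  {"x":0.0755,"y":0.0865,"z":-0.042,"wx":0,"wy":0,"wz":-18,"hand":0.65},
  {"x":0.11,"y":0.1265,"z":-0.042,"wx":0,"wy":0,"wz":-27,"hand":0.65},
  {"x":0.1258,"y":0.1441,"z":-0.042,"wx":0,"wy":0,"wz":-34,"hand":0.65},
  {"x":0.1258,"y":0.1441,"z":-0.042,"wx":0,"wy":0,"wz":-34,"hand":0.65},
  {"x":0.1258,"y":0.1441,"z":-0.03,"wx":0,"wy":0,"wz":-34,"hand":0.65},
])

```text
time: 17.02
tool_pos: [0.6064, 0.0181, 0.1766]
tool_rot: [-3.141, 0.002, 2.863]
contact_force: [-0.2, 0.0, -0.8]
opening: 0.0597
```

Call:
move_arm([
  {"x":0,"y":0.001,"z":0.03,"wx":0,"wy":0,"wz":0,"hand":0.65},
  {"x":0,"y":0.001,"z":0.03,"wx":0,"wy":0,"wz":0,"hand":0.65},
  {"x":0,"y":0.001,"z":0.03,"wx":0,"wy":0,"wz":0,"hand":0},
  {"x":0,"y":0.001,"z":0.03,"wx":0,"wy":0,"wz":0,"hand":0},
  {"x":0,"y":0.001,"z":0.03,"wx":0,"wy":0,"wz":0,"hand":0},
])

```text
time: 17.65
tool_pos: [0.6066, 0.0192, 0.1472]
tool_rot: [-3.141, 0.002, 2.864]
contact_force: [-0.8, -3.4, 2.5]
opening: 0.0414
```

Call:
move_arm([
  {"x":0,"y":0,"z":0,"wx":0,"wy":0,"wz":6,"hand":0},
  {"x":0,"y":0,"z":0,"wx":0,"wy":0,"wz":12,"hand":0},
])

```text
time: 17.9
tool_pos: [0.6066, 0.0194, 0.1472]
tool_rot: [-3.141, 0.002, 2.652]
contact_force: [-0.6, -2.3, 2.2]
opening: 0.0409
```

```bash
python3 st.py
```

```text
17.9 [-9.400e-02  5.580e-01  1.402e+00 -1.000e-03  1.179e+00 -1.175e+00] [0.6066 0.0194 0.1472] [-3.1415e+00  2.4000e-03  2.6522e+00] [-0.6  -2.35  2.24] [-0.512  0.032  0.258] -0.891 0.834
```

Call:
move_arm([
  {"x":0,"y":0,"z":0,"wx":0,"wy":0,"wz":6,"hand":0},
])

```text
time: 18.02
tool_pos: [0.6067, 0.0195, 0.1473]
tool_rot: [3.141, 0.003, 2.547]
contact_force: [0.6, -3.1, 2.9]
opening: 0.0413
```

```bash
python3 st.py
```

```text
18.025 [-9.400e-02  5.580e-01  1.402e+00 -1.000e-03  1.179e+00 -1.070e+00] [0.6067 0.0195 0.1473] [3.1412e+00 2.5000e-03 2.5474e+00] [ 0.58 -3.14  2.92] [-0.446  0.051  0.24 ] -0.879 0.83
```

Call:
move_arm([
  {"x":0,"y":0,"z":0,"wx":0,"wy":0,"wz":6,"hand":0},
])

```text
time: 18.15
tool_pos: [0.6068, 0.0196, 0.1473]
tool_rot: [3.141, 0.002, 2.443]
contact_force: [-0.4, -3.0, 1.9]
opening: 0.0412
```

```bash
python3 st.py
```

```text
18.15 [-9.400e-02  5.580e-01  1.402e+00 -1.000e-03  1.179e+00 -9.650e-01] [0.6068 0.0196 0.1473] [3.1408e+00 2.5000e-03 2.4428e+00] [-0.44 -3.04  1.94] [-0.429 -0.062  0.2  ] -0.877 0.831
```

Call:
move_arm([
  {"x":0,"y":0,"z":0,"wx":0,"wy":0,"wz":6,"hand":0},
])

```text
time: 18.27
tool_pos: [0.6068, 0.0196, 0.1473]
tool_rot: [3.14, 0.002, 2.338]
contact_force: [0.8, -2.2, 2.5]
opening: 0.0411
```

```bash
python3 st.py
```

```text
18.275 [-9.300e-02  5.580e-01  1.402e+00 -1.000e-03  1.179e+00 -8.610e-01] [0.6068 0.0196 0.1473] [3.1404e+00 2.5000e-03 2.3381e+00] [ 0.81 -2.16  2.49] [-0.47  -0.104  0.21 ] -0.866 0.831
```

Call:
move_arm([
  {"x":0,"y":0,"z":0,"wx":0,"wy":0,"wz":6,"hand":0},
])

```text
time: 18.4
tool_pos: [0.6069, 0.0197, 0.1473]
tool_rot: [3.14, 0.002, 2.234]
contact_force: [1.1, -2.1, 1.8]
opening: 0.0414
```

```bash
python3 st.py
```

```text
18.4 [-9.300e-02  5.580e-01  1.402e+00 -1.000e-03  1.179e+00 -7.560e-01] [0.6069 0.0197 0.1473] [3.1400e+00 2.4000e-03 2.2335e+00] [ 1.06 -2.06  1.81] [-0.506 -0.101  0.214] -0.858 0.829
```

The last left readings show the wrist-joint effort creeping from -0.877 to -0.858, which suggests contact is just starting at a mean of about 2.6 rad. I'll go on with smaller steps.

Call:
move_arm([
  {"x":0,"y":0,"z":0,"wx":0,"wy":0,"wz":0,"hand":0.65},
  {"x":0,"y":0,"z":-0.04,"wx":0,"wy":0,"wz":0,"hand":0.65},
  {"x":-0.0328,"y":-0.035,"z":-0.042,"wx":0,"wy":0,"wz":-9,"hand":0.65},
  {"x":-0.0785,"y":-0.0837,"z":-0.042,"wx":0,"wy":0,"wz":-18,"hand":0.65},
  {"x":-0.1145,"y":-0.122,"z":-0.042,"wx":0,"wy":0,"wz":-27,"hand":0.65},
  {"x":-0.1308,"y":-0.1395,"z":-0.042,"wx":0,"wy":0,"wz":-36,"hand":0.65},
  {"x":-0.1308,"y":-0.1395,"z":-0.042,"wx":0,"wy":0,"wz":-36,"hand":0.65},
  {"x":-0.1308,"y":-0.1395,"z":-0.03,"wx":0,"wy":0,"wz":-36,"hand":0.65},
])

```text
time: 19.4
tool_pos: [0.5778, -0.1681, 0.1765]
tool_rot: [3.141, 0.002, 2.864]
contact_force: [0.1, -0.3, -0.7]
opening: 0.0597
```

Call:
move_arm([
  {"x":0,"y":-0.001,"z":0.03,"wx":0,"wy":0,"wz":0,"hand":0.65},
  {"x":0,"y":-0.001,"z":0.03,"wx":0,"wy":0,"wz":0,"hand":0.65},
  {"x":0,"y":-0.001,"z":0.03,"wx":0,"wy":0,"wz":0,"hand":0},
  {"x":0,"y":-0.001,"z":0.03,"wx":0,"wy":0,"wz":0,"hand":0},
  {"x":0,"y":-0.001,"z":0.03,"wx":0,"wy":0,"wz":0,"hand":0},
])

```text
time: 20.02
tool_pos: [0.5777, -0.169, 0.1472]
tool_rot: [3.14, 0.002, 2.865]
contact_force: [1.2, 5.4, 3.0]
opening: 0.0411
```

Call:
move_arm([
  {"x":0,"y":0,"z":0,"wx":0,"wy":0,"wz":6,"hand":0},
  {"x":0,"y":0,"z":0,"wx":0,"wy":0,"wz":12,"hand":0},
])

```text
time: 20.27
tool_pos: [0.5776, -0.1693, 0.1472]
tool_rot: [3.14, 0.002, 2.653]
contact_force: [1.2, 3.9, 1.9]
opening: 0.0412
```

```bash
python3 st.py
```

```text
20.275 [-4.130e-01  5.490e-01  1.418e+00  1.000e-03  1.172e+00 -1.495e+00] [ 0.5776 -0.1693  0.1472] [3.1404e+00 1.9000e-03 2.6527e+00] [1.24 3.93 1.88] [ 0.439 -0.152  0.251] -0.872 0.831
```

Call:
move_arm([
  {"x":0,"y":0,"z":0,"wx":0,"wy":0,"wz":6,"hand":0},
])

```text
time: 20.4
tool_pos: [0.5775, -0.1694, 0.1472]
tool_rot: [3.14, 0.002, 2.548]
contact_force: [0.5, 3.2, 2.4]
opening: 0.0413
```

```bash
python3 st.py
```

```text
20.4 [-4.130e-01  5.490e-01  1.418e+00  1.000e-03  1.173e+00 -1.390e+00] [ 0.5775 -0.1694  0.1472] [3.1404e+00 1.8000e-03 2.5479e+00] [0.48 3.21 2.45] [ 0.368 -0.113  0.226] -0.848 0.832
```

Call:
move_arm([
  {"x":0,"y":0,"z":0,"wx":0,"wy":0,"wz":6,"hand":0},
])

```text
time: 20.52
tool_pos: [0.5775, -0.1695, 0.1472]
tool_rot: [3.14, 0.002, 2.443]
contact_force: [0.2, 2.3, 3.2]
opening: 0.0415
```

```bash
python3 st.py
```

```text
20.525 [-4.130e-01  5.490e-01  1.418e+00  1.000e-03  1.173e+00 -1.286e+00] [ 0.5775 -0.1695  0.1472] [3.1405e+00 1.6000e-03 2.4432e+00] [0.16 2.35 3.21] [ 0.309 -0.005  0.31 ] -0.835 0.831
```

Call:
move_arm([
  {"x":0,"y":0,"z":0,"wx":0,"wy":0,"wz":6,"hand":0},
])

```text
time: 20.65
tool_pos: [0.5774, -0.1696, 0.1472]
tool_rot: [3.141, 0.001, 2.339]
contact_force: [-0.2, 2.2, 3.1]
opening: 0.0413
```

```bash
python3 st.py
```

```text
20.65 [-0.413  0.549  1.418  0.     1.173 -1.181] [ 0.5774 -0.1696  0.1472] [3.1406e+00 1.4000e-03 2.3385e+00] [-0.18  2.19  3.14] [0.312 0.035 0.271] -0.822 0.832
```

Call:
move_arm([
  {"x":0,"y":0,"z":0,"wx":0,"wy":0,"wz":6,"hand":0},
])

```text
time: 20.78
tool_pos: [0.5773, -0.1697, 0.1472]
tool_rot: [3.141, 0.001, 2.234]
contact_force: [-0.5, 1.4, 3.7]
opening: 0.0411
```

```bash
python3 st.py
```

```text
20.775 [-0.413  0.549  1.418  0.     1.173 -1.076] [ 0.5773 -0.1697  0.1472] [3.1407e+00 1.3000e-03 2.2338e+00] [-0.52  1.43  3.69] [0.209 0.106 0.304] -0.809 0.829
```

Call:
move_arm([
  {"x":0,"y":0,"z":0,"wx":0,"wy":0,"wz":0,"hand":0.65},
  {"x":0,"y":0,"z":-0.04,"wx":0,"wy":0,"wz":0,"hand":0.65},
  {"x":0.0328,"y":0.035,"z":-0.042,"wx":0,"wy":0,"wz":-9,"hand":0.65},
  {"x":0.0785,"y":0.0837,"z":-0.042,"wx":0,"wy":0,"wz":-18,"hand":0.65},
  {"x":0.1145,"y":0.122,"z":-0.042,"wx":0,"wy":0,"wz":-27,"hand":0.65},
  {"x":0.131,"y":0.1397,"z":-0.042,"wx":0,"wy":0,"wz":-36,"hand":0.65},
  {"x":0.131,"y":0.1397,"z":-0.042,"wx":0,"wy":0,"wz":-36,"hand":0.65},
  {"x":0.131,"y":0.1397,"z":-0.03,"wx":0,"wy":0,"wz":-36,"hand":0.65},
])

```text
time: 21.78
tool_pos: [0.6064, 0.0184, 0.1765]
tool_rot: [-3.141, 0.002, 2.863]
contact_force: [0.2, -0.2, 0.4]
opening: 0.0598
```

Call:
move_arm([
  {"x":0,"y":0.001,"z":0.03,"wx":0,"wy":0,"wz":0,"hand":0.65},
  {"x":0,"y":0.001,"z":0.03,"wx":0,"wy":0,"wz":0,"hand":0.65},
  {"x":0,"y":0.001,"z":0.03,"wx":0,"wy":0,"wz":0,"hand":0},
  {"x":0,"y":0.001,"z":0.03,"wx":0,"wy":0,"wz":0,"hand":0},
  {"x":0,"y":0.001,"z":0.03,"wx":0,"wy":0,"wz":0,"hand":0},
])

```text
time: 22.4
tool_pos: [0.6065, 0.0192, 0.1473]
tool_rot: [-3.14, 0.002, 2.864]
contact_force: [-0.9, -5.7, 2.7]
opening: 0.0412
```

Call:
move_arm([
  {"x":0,"y":0,"z":0,"wx":0,"wy":0,"wz":6,"hand":0},
  {"x":0,"y":0,"z":0,"wx":0,"wy":0,"wz":12,"hand":0},
])

```text
time: 22.65
tool_pos: [0.6066, 0.0194, 0.1472]
tool_rot: [-3.141, 0.002, 2.652]
contact_force: [-1.4, -4.9, 3.4]
opening: 0.0414
```

```bash
python3 st.py
```

```text
22.65 [-0.093  0.558  1.402 -0.002  1.18  -1.174] [0.6066 0.0194 0.1472] [-3.1411e+00  2.5000e-03  2.6522e+00] [-1.39 -4.88  3.37] [-0.666  0.11   0.34 ] -0.808 0.832
```

Call:
move_arm([
  {"x":0,"y":0,"z":0,"wx":0,"wy":0,"wz":6,"hand":0},
])

```text
time: 22.78
tool_pos: [0.6067, 0.0195, 0.1472]
tool_rot: [-3.142, 0.003, 2.548]
contact_force: [-0.9, -4.0, 2.7]
opening: 0.0411
```

```bash
python3 st.py
```

```text
22.775 [-9.300e-02  5.580e-01  1.402e+00 -1.000e-03  1.179e+00 -1.070e+00] [0.6067 0.0195 0.1472] [-3.1415e+00  2.6000e-03  2.5475e+00] [-0.95 -4.04  2.72] [-0.6    0.055  0.319] -0.784 0.833
```

Call:
move_arm([
  {"x":0,"y":0,"z":0,"wx":0,"wy":0,"wz":6,"hand":0},
])

```text
time: 22.9
tool_pos: [0.6067, 0.0196, 0.1472]
tool_rot: [3.141, 0.003, 2.443]
contact_force: [0.0, -3.8, 2.1]
opening: 0.0413
```

```bash
python3 st.py
```

```text
22.9 [-9.300e-02  5.580e-01  1.402e+00 -1.000e-03  1.179e+00 -9.650e-01] [0.6067 0.0196 0.1472] [3.1412e+00 2.6000e-03 2.4430e+00] [ 0.03 -3.83  2.14] [-0.613  0.045  0.372] -0.772 0.831
```

Call:
move_arm([
  {"x":0,"y":0,"z":0,"wx":0,"wy":0,"wz":0,"hand":0.65},
  {"x":0,"y":0,"z":-0.04,"wx":0,"wy":0,"wz":0,"hand":0.65},
  {"x":-0.0248,"y":-0.041,"z":-0.042,"wx":0,"wy":0,"wz":-8,"hand":0.65},
  {"x":-0.0594,"y":-0.098,"z":-0.042,"wx":0,"wy":0,"wz":-16,"hand":0.65},
  {"x":-0.087,"y":-0.1435,"z":-0.042,"wx":0,"wy":0,"wz":-24,"hand":0.65},
  {"x":-0.099,"y":-0.1634,"z":-0.042,"wx":0,"wy":0,"wz":-24,"hand":0.65},
  {"x":-0.099,"y":-0.1634,"z":-0.042,"wx":0,"wy":0,"wz":-24,"hand":0.65},
  {"x":-0.099,"y":-0.1634,"z":-0.03,"wx":0,"wy":0,"wz":-24,"hand":0.65},
])

```text
time: 23.9
tool_pos: [0.5781, -0.1676, 0.1765]
tool_rot: [3.141, 0.002, 2.866]
contact_force: [0.8, 0.1, -0.0]
opening: 0.0599
```

Call:
move_arm([
  {"x":0,"y":-0.002,"z":0.03,"wx":0,"wy":0,"wz":0,"hand":0.65},
  {"x":0,"y":-0.002,"z":0.03,"wx":0,"wy":0,"wz":0,"hand":0.65},
  {"x":0,"y":-0.002,"z":0.03,"wx":0,"wy":0,"wz":0,"hand":0},
  {"x":0,"y":-0.002,"z":0.03,"wx":0,"wy":0,"wz":0,"hand":0},
  {"x":0,"y":-0.002,"z":0.03,"wx":0,"wy":0,"wz":0,"hand":0},
])

```text
time: 24.52
tool_pos: [0.5778, -0.169, 0.1472]
tool_rot: [3.139, 0.002, 2.865]
contact_force: [2.4, 4.8, 1.9]
opening: 0.0414
```

Call:
move_arm([
  {"x":0,"y":0,"z":0,"wx":0,"wy":0,"wz":6,"hand":0},
  {"x":0,"y":0,"z":0,"wx":0,"wy":0,"wz":12,"hand":0},
])

```text
time: 24.78
tool_pos: [0.5777, -0.1693, 0.1472]
tool_rot: [3.14, 0.002, 2.653]
contact_force: [1.5, 4.0, 1.2]
opening: 0.0414
```

```bash
python3 st.py
```

```text
24.775 [-0.413  0.549  1.418  0.002  1.173 -1.496] [ 0.5777 -0.1693  0.1472] [3.1398e+00 1.8000e-03 2.6532e+00] [1.5  3.95 1.16] [ 0.522 -0.184  0.364] -0.767 0.83
```

Call:
move_arm([
  {"x":0,"y":0,"z":0,"wx":0,"wy":0,"wz":6,"hand":0},
])

```text
time: 24.9
tool_pos: [0.5777, -0.1694, 0.1472]
tool_rot: [3.14, 0.002, 2.549]
contact_force: [1.5, 3.7, 1.0]
opening: 0.0413
```

```bash
python3 st.py
```

```text
24.9 [-0.413  0.549  1.418  0.002  1.173 -1.392] [ 0.5777 -0.1694  0.1472] [3.1399e+00 1.6000e-03 2.5485e+00] [1.48 3.66 0.99] [ 0.417 -0.136  0.332] -0.743 0.832
```

Call:
move_arm([
  {"x":0,"y":0,"z":0,"wx":0,"wy":0,"wz":6,"hand":0},
])

```text
time: 25.02
tool_pos: [0.5776, -0.1696, 0.1472]
tool_rot: [3.14, 0.001, 2.444]
contact_force: [0.7, 3.0, 1.4]
opening: 0.0415
```

```bash
python3 st.py
```

```text
25.025 [-4.130e-01  5.490e-01  1.418e+00  1.000e-03  1.173e+00 -1.287e+00] [ 0.5776 -0.1696  0.1472] [3.1400e+00 1.3000e-03 2.4438e+00] [0.66 3.   1.43] [ 0.411 -0.072  0.436] -0.73 0.833
```

Running torque is now about 0.40 N m by the low-noise effort signal (+0.147 over free). The raw readings were 0.36, 0.33 and 0.44. Both knobs are near 3.4 rad, so I'll release and retreat.

Call:
move_arm([
  {"x":0,"y":0,"z":0,"wx":0,"wy":0,"wz":0,"hand":0.7},
  {"x":0,"y":0,"z":0,"wx":0,"wy":0,"wz":0,"hand":0.7},
  {"x":0,"y":0,"z":-0.05,"wx":0,"wy":0,"wz":0,"hand":0.7},
  {"x":0,"y":0,"z":-0.1,"wx":0,"wy":0,"wz":0,"hand":0.7},
  {"x":0.1,"y":-0.06,"z":-0.12,"wx":0,"wy":0,"wz":0,"hand":0.7},
  {"x":0.12,"y":-0.08,"z":-0.12,"wx":0,"wy":0,"wz":0,"hand":0.7},
  {"x":0.12,"y":-0.08,"z":-0.12,"wx":0,"wy":0,"wz":0,"hand":0.7},
  {"x":0.12,"y":-0.08,"z":-0.12,"wx":0,"wy":0,"wz":0,"hand":0.7},
])

```text
time: 26.02
tool_pos: [0.4327, -0.1551, 0.2671]
tool_rot: [3.141, 0.002, 2.446]
contact_force: [-0.5, -0.2, 0.4]
opening: 0.0647
```

Run:
```python
from cell import viewer
import cv2
t=viewer.read_camera("top")[:,:,::-1];s=viewer.read_camera("side")[:,:,::-1]
cv2.imwrite("pics/end.png",cv2.hconcat([cv2.resize(t[130:330,260:500],(400,333)),cv2.resize(s[180:380,240:480],(400,333))]))
```

```text
(no output)
```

View pics/end.png

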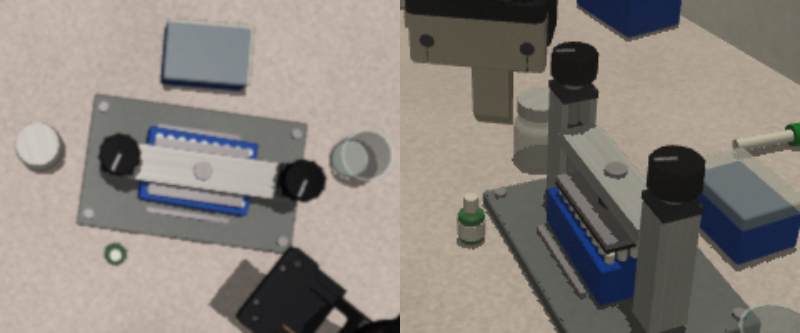

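The picture shows the plate sitting on the caps and both pointer lines at the same angle, about 195° clockwise, which matches 3.4 rad. The bystanders are in place and the gripper is clear.

```bash
python3 -c "
from cell import robot
print(robot.hand_in())"
```

```text
the job is handed in; nothing more can be done
None
```

The press is closed on the tube caps and handed in at about 26 s. I turned the two knobs clockwise alternately, left first, in five steps each: 50° at first, then 24° at the end. The crosshead's ends were never more than about 3.4 mm apart.

- **Levelness:** the left knob is at about 3.42 rad and the right at about 3.40 rad by wrist angle, so the ends differ by under 0.1 mm. The last picture shows both pointer lines at the same angle.
- **Stiffness:** the wrist-joint effort rose 0.147 N m over free running on the right knob, the last one turned. That makes about 0.40 N m, or roughly 74 N on the caps.
- **Readings that disagreed:** the wrist torque sensor is noisy and its last three readings were 0.36, 0.33 and 0.44 N m. I relied on the steadier joint effort instead. Readings with the hand at rest came out anywhere from -0.26 to +0.10 N m, so I did not use them.
- **Left knob:** I last measured it at about 0.36 N m, before the final right-hand step. I did not re-measure it afterwards, but the two knobs share the plate load.
- **Surroundings:** the last picture shows the gripper clear of the press, and the rack and bystanders looked undisturbed. I checked those by eye only.

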